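Put the soap to dry in the drying box

ROBOT

A 7-joint arm with a two-finger parallel gripper is mounted at the origin on the work surface. World frame = base frame: x ahead of the robot, y to its left, z up, the work surface at z = 0. Lengths are in mm, angles in rad, forces in N, time in s.
With the tool pointing down it reaches from about 425 to 925 mm from the base axis. Payload 6.8 kg.
Tool frame: the origin (TCP) lies between the finger pads; the fingertips stand 8 mm ahead of it and the grasp point (between the pads) lies 11 mm behind it (tcp_to_tips is the z of the fingertips in the tool frame, in mm); z points along the fingers, y is the line along which they close (so a half turn about z gives the same grasp; the last joint's range is limited). The gripper opens to 88 mm and grips with 3 to 60 N. Pads are 20 mm wide; open, the fingers measure 115 mm over their backs; the gripper's body (75 mm by 178 mm) begins 61 mm behind the grasp point.
Start: joints at [-1.298, 0.477, 0.022, 1.555, -0.011, 1.109, -0.083], TCP at [250.87, 626.667, 230.664] pointing down, gripper open.
Joint ranges: [-2.96, 2.96], [-0.34, 2.1], [-1.41, 1.46], [0.24, 2.44], [-1.37, 4.51], [0.17, 1.92], [-2.96, 2.96]. Speed limits (rad/s): [2.39, 2.39, 3.14, 3.14, 3.14, 3.14, 3.14].

INTERFACE

Orientations are given as a unit quaternion [w, x, y, z].
In Python, from cell import get_state, capture, camera_params, finish_job, tcp_to_tips gives the robot as it stands.
- The arm moves only by the tool carry_out, never from a script. Its argument "commands" is text: rows parted by semicolons, each of 5 numbers parted by spaces: the closure in counts, from 0 (fully open) to 255 (shut), then the shift along the tool's x, y, z in cm, then the turn about the tool's z in rad. A call has 1 to 20 rows; each row is the pose to reach, as a shift and turn from the pose commanded when the call began, along the tool's axes at that moment; what a row does not reach only later rows make up. A row lasts 1/12 s, in which the tool goes at most 41.7 mm and 7.16 degrees, less where a joint would pass 70% of its speed; a pose out of reach is approached as far as the arm can. A call with a gripper value outside its range is refused whole. The fingers move at their own pace and stop on an object; "force" is the grip in N (left out, the last holds). Time passes only in rows, so rows that repeat a pose let the fingers close. It gives the time, the measured TCP pose, the force, the opening and the grip force at its end, in the units of the state.
- get_state(): the state, without advancing time (a new reading comes with each control period).
- capture(name): name is "scene" or "top" or "wrist"; returns the picture (400x640x3 uint8, blue, green, red); there is no depth.
- camera_params(name): a dict with "vertical_fov" (degrees; the focal length in pixels is half the picture's height over the tangent of half this angle, whatever the lens; pixels are square), "cx", "cy" (the principal point, pixels), "distortion" ([k1, k2, p1, p2, k3] as OpenCV has them; the pictures are not rectified), "world_from_camera" (4x4, takes a point from camera to world coordinates). Camera axes: x right, y down, z forward; pixel columns grow to the right and rows downward; lengths in mm; the calibration is good to about 2 mm. A picture is of the moment at which its call begins: read the wrist's pose just before it. camera_params takes no time and is no camera call; for the wrist camera it gives the pose at the moment of the call.
- finish_job(): hands the job in; it is judged then, once.
The state is a dict: "t": time; "qpos": joint angles; "dq": joint speeds; "joint_torque": joint torques, N m; "eef_pos": TCP position; "ee_rot": TCP orientation; "contact_force": force on the tool from outside, world axes, zero at the start; "moment": the same for the moment, N m; "gripper_width": finger opening in mm; "gripper_force": force on a finger pad.
Only numpy, scipy, OpenCV 4.12 (cv2) and the standard library are available. Lean on these libraries where they do the work, as an engineer would, in place of code of your own. Each camera call takes 0.05 s, during which the arm holds its last target. There are 200 camera calls.

TASK

The small drying box on the bathroom counter is running empty. Stop it by pressing its round key down until it latches, slide the clear cover fully open, lay the rectangular bar of soap flat and centred on the pronged rack, its length running from the box's key side to its back, without dropping it in; slide the cover fully shut again and then start the box on low by pressing the shortest oblong key down until it latches and the round one pops up. Leave the other things on the counter where they are.

Things in the scene. Friction and masses are not known exactly. Their poses are not given: they have to be found in the camera images.
- dryer: white drying box, fixed, 230 mm deep (its x, -120 to +110 mm), 275 mm wide (its y), 90 mm high without cover; origin on the counter, z up. Its -x side, which faces roughly to the robot's left (world +y), is a panel sloping 35 degrees from level (outward normal (-0.574, 0, 0.819) in its frame) with four keys in a row, 38 mm apart along y, in any order. Behind it: open-topped drying bay at -y, closed fan housing (90 mm high) at +y
- handle (a point): middle of the box's steel carrying handle, a level round bar 12 mm thick along the box's y, 256 mm long between its posts, with its axis 148 mm above the counter; axes as the box's. It runs above the keys, so they are reached only with the tool tilted, along the panel's normal
- rack (a point): centre of the pronged soap rack, at its prong tops (50 mm above the counter); axes as the box's. The round white dish is 100 mm across, its 15 mm prongs spread over 78 mm along x and 44 mm along y. It is the middle of the bay, 120 (x) by 130 mm (y) inside, walls 5 mm thick with tops 90 mm above the counter. When the soap lies on the rack, the soap's origin is at this point
- cover (a joint): position of the clear sliding cover in m: 0 = fully shut over the bay, 0.135 = fully open against its stop over the fan housing; grows along the box's +y. It stays where it is left (about 2 N to slide). It starts shut or up to 15 mm ajar
- cover_grip (a point): the centre of the top face of the cover's metal rib, which moves with the cover; axes as the box's. The rib stands upright on the clear plate: 50 mm along x, 12 mm along y, 28 mm high, its top 124 mm above the counter, the plate's top 96 mm above the counter. It can be pinched or pushed along y from either side
- soap: the rectangular bar of soap, 90 mm (its x) by 56 mm (its y) by 32 mm high, about 0.14 kg; origin at the centre of its underside; starts flat on the counter to one side of the box or the other, while the round cake of soap is on the other side
- stop_top (a point): the stop key: round cap, 30 mm across; this point is the centre of its top face and moves with it. Its z axis is the panel's outward normal, its y axis the box's y. With the key up the face is 16 mm above the panel, pressed 8 mm
- stop_key (a joint): how far the stop key is pressed, in m: 0 = up, 0.008 = latched down. The four keys are interlocked: exactly one is down at a time; pushing another one down takes about 3 N, snaps over half-way and lets the earlier one pop up
- low_top (a point): the low-speed key: the shortest oblong cap, 18 mm up the slope and 26 mm across; this point is the centre of its top face and moves with it. Its z axis is the panel's outward normal, its y axis the box's y. With the key up the face is 16 mm above the panel, pressed 8 mm
- low_key (a joint): how far the low key is pressed, in m: 0 = up, 0.008 = latched down. The four keys are interlocked: exactly one is down at a time; pushing another one down takes about 3 N, snaps over half-way and lets the earlier one pop up
- medium_top (a point): the medium-speed key: oblong cap, 32 mm up the slope and 26 mm across; this point is the centre of its top face and moves with it. Its z axis is the panel's outward normal, its y axis the box's y. With the key up the face is 16 mm above the panel, pressed 8 mm
- medium_key (a joint): how far the medium key is pressed, in m: 0 = up, 0.008 = latched down. The four keys are interlocked: exactly one is down at a time; pushing another one down takes about 3 N, snaps over half-way and lets the earlier one pop up
- high_top (a point): the high-speed key: the longest oblong cap, 46 mm up the slope and 26 mm across; this point is the centre of its top face and moves with it. Its z axis is the panel's outward normal, its y axis the box's y. With the key up the face is 16 mm above the panel, pressed 8 mm
- high_key (a joint): how far the high key is pressed, in m: 0 = up, 0.008 = latched down. The four keys are interlocked: exactly one is down at a time; pushing another one down takes about 3 N, snaps over half-way and lets the earlier one pop up
- round_soap: bystander: a round cake of soap, 70 mm across, 28 mm high; origin at the centre of its underside
- tumbler: bystander: white ceramic tumbler, 76 mm across, 95 mm high; origin at the centre of its underside
- lotion: bystander: white lotion bottle, 64 mm across, 165 mm high; origin at the centre of its underside
- nail_brush: bystander: wooden nail brush lying on its bristles, 95 x 42 x 32 mm; origin at the centre of its underside
- comb: bystander: black comb lying flat, 170 x 40 x 6 mm; origin at the middle of its underside

How it is judged (in metres and radians):
On the way, in this order (a step that is already met when the one before it is completed fails the run):
1. the round stop key is latched down and all speed keys are up, with the cover still shut (value of joint stop_key above 0.0065 m and value of joint each of low_key, medium_key, high_key below 0.0015 m and value of joint cover below 0.03 m), for 0.2 s.
2. the cover is fully open, the stop key still down (value of joint stop_key above 0.0065 m and value of joint each of low_key, medium_key, high_key below 0.0015 m and value of joint cover above 0.12 m), for 0.1 s.
3. the bar of soap lies released on the rack (horizontal distance between soap and rack below 0.015 m and z of soap in the frame of rack between -0.005 and 0.005 m and angle between soap's own z axis and vertical below 0.12 rad and angle between the x axis of soap and the x axis of dryer, either way round below 0.3 rad and contact force between the fingers and soap below 0.05 N and linear speed of soap below 0.02 m/s), for 0.2 s.
4. the cover is fully shut over the soap, the stop key still down (value of joint stop_key above 0.0065 m and value of joint each of low_key, medium_key, high_key below 0.0015 m and horizontal distance between soap and rack below 0.015 m and z of soap in the frame of rack between -0.005 and 0.005 m and angle between soap's own z axis and vertical below 0.12 rad and angle between the x axis of soap and the x axis of dryer, either way round below 0.3 rad and value of joint cover below 0.006 m), for 0.1 s.
5. the low key is latched down and all others are up (value of joint low_key above 0.0065 m and value of joint each of stop_key, medium_key, high_key below 0.0015 m), for 0.2 s.
At the end, for the whole second after the job is handed in: The low key is down (over 6.5 mm) and the stop, medium and high keys are up (under 1.5 mm); the cover is within 6 mm of fully shut; the bar of soap lies at rest and released on the rack, within 15 mm of its centre, flat within 7 degrees, its length along the box's x within 17 degrees (all of step 3 and all of step 5 and value of joint cover below 0.006 m); the robot touches nothing.
It fails at once if the soap is let go over the bay while more than 20 mm above the prongs (contact force between the fingers and soap below 0.01 N and z of soap in the frame of rack above 0.02 m and horizontal distance between soap and rack below 0.08 m).
It fails at once if a bystander is moved by more than 30 mm (distance of any of round_soap, tumbler, lotion, nail_brush, comb from where it was at the start of the episode above 0.03 m).
It also fails if it takes over 72 s, if anything falls off the work surface, if the arm or the gripper's body presses on something with over 40 N, if the wrist force passes 120 N, or if a joint passes its speed limit or range.

## Working session

There is one attempt and no reset: what is moved stays moved. The work goes in short steps, Python scripts to look and compute and a tool call to move; the robot and the scene stay as the last step left them, time stands still between calls to the robot, and variables do not carry over. Pictures are saved under pics/ and viewed, at most 10 in all, crops included, and the job is handed in when it is done.

Besides the shell and the picture viewer there is one more tool, called after "Emit:" as name(argument=value, ...) on one line, values as JSON. carry_out: Moves the arm, as the interface text tells. Its arguments: {"type":"object","properties":{"commands":{"type":"string"},"force":{"type":"number"}},"required":["commands"]}

```bash
mkdir -p pics; ls
python3 - <<'E'
from cell import *
import cv2,numpy as np
s=get_state();print({k:np.round(v,3).tolist() for k,v in s.items()},tcp_to_tips)
for n in("scene","top"):
    im=capture(n);cv2.imwrite(f"pics/{n}0.png",im);p=camera_params(n);print(n,p)
E
```

```text
pics
{'t': 0.0, 'qpos': [-1.298, 0.478, 0.022, 1.556, -0.012, 1.109, -0.083], 'dq': [-0.0, 0.002, 0.001, 0.001, -0.0, -0.001, 0.001], 'joint_torque': [0.0, -58.284, 1.535, -27.261, -0.054, 0.017, 0.0], 'eef_pos': [250.674, 626.118, 229.689], 'ee_rot': [-0.0, 0.189, 0.982, -0.001], 'contact_force': [-0.311, -0.36, -0.279], 'moment': [0.056, 0.012, 0.002], 'gripper_force': 0.0, 'gripper_width': 87.718} 8.0
scene {'vertical_fov': 47.554513425046935, 'cx': 321.62170123634917, 'cy': 203.86319933183424, 'distortion': array([-0.05567432,  0.        ,  0.        ,  0.        ,  0.        ]), 'world_from_camera': array([[-8.65979100e-01,  3.02309849e-01, -3.98357820e-01,
         1.01489188e+03],
       [ 5.00042027e-01,  5.13622767e-01, -6.97244308e-01,
         8.99819147e+02],
       [-6.17817589e-03, -8.02994650e-01, -5.95954211e-01,
         8.75299423e+02],
       [ 0.00000000e+00,  0.00000000e+00,  0.00000000e+00,
         1.00000000e+00]])}
top {'vertical_fov': 51.560310778361355, 'cx': 323.81724783975915, 'cy': 196.71870062839756, 'distortion': array([-0.04339422,  0.        ,  0.        ,  0.        ,  0.        ]), 'world_from_camera': array([[-1.27645647e-02, -9.91318495e-01,  1.30861405e-01,
         3.90942698e+02],
       [-9.99738729e-01,  1.51342424e-02,  1.71297613e-02,
        -1.31873072e+01],
       [-1.89615374e-02, -1.30608561e-01, -9.91252674e-01,
         1.11169250e+03],
       [ 0.00000000e+00,  0.00000000e+00,  0.00000000e+00,
         1.00000000e+00]])}
```

View pics/top0.png

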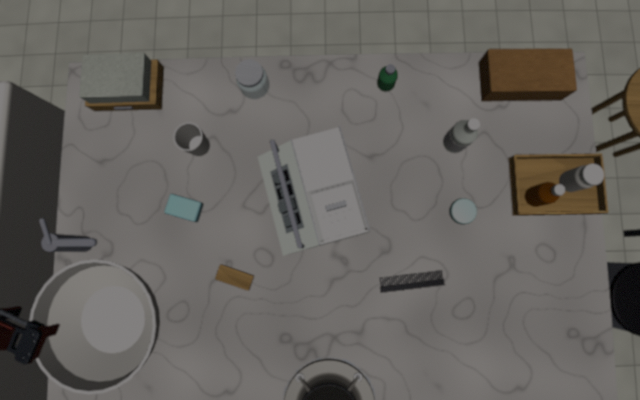

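View pics/scene0.png

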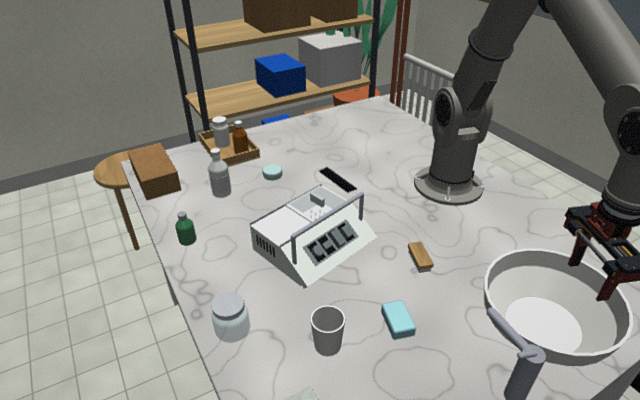

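The top view shows the dryer at about (312,190), with its keys on the left and the handle above them. The blue bar is at (183,207), the round soap at (463,210), the brush at (235,276), the tumbler at (189,137) and the comb at (411,281). I'll enlarge the box next.

Run:
```python
import cv2,numpy as np
a=cv2.imread("pics/top0.png")[115:265,155:385];b=cv2.imread("pics/scene0.png")[175:295,240:390]
a=cv2.resize(a,None,fx=3.4,fy=3.4,interpolation=2);cv2.imwrite("pics/topc.png",np.clip(a*1.6,0,255).astype('uint8'))
b=cv2.resize(b,None,fx=5,fy=5,interpolation=2);cv2.imwrite("pics/scenec.png",b)
```

```text
(no output)
```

View pics/topc.png

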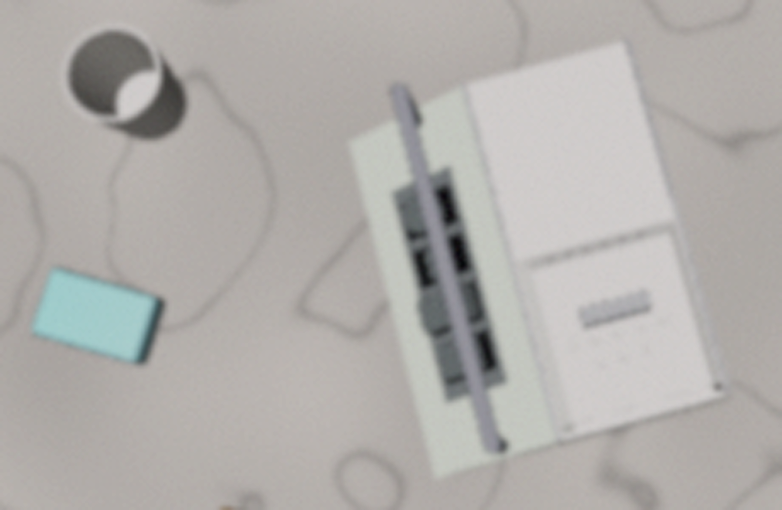

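View pics/scenec.png

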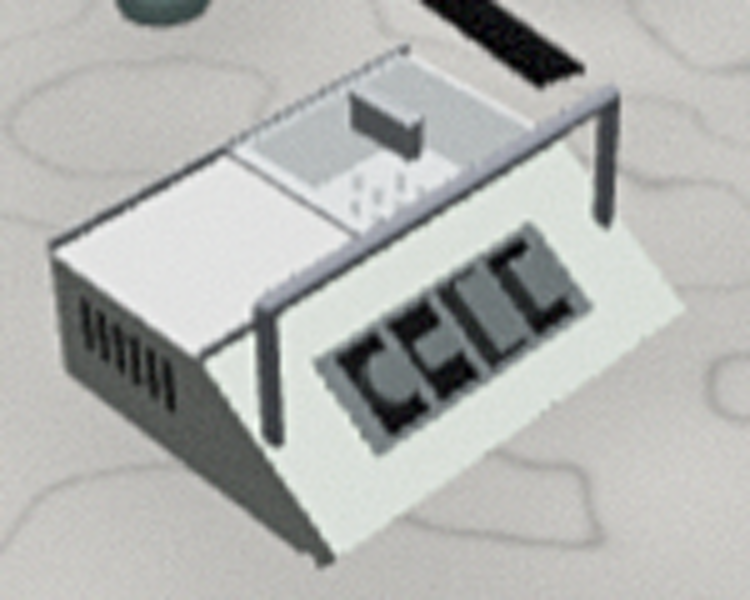

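The keys are seen obliquely and in shadow, so I'll need a wrist view of them. I'll fit the box pose from its corners in both views.

```bash
cat > h.py <<'E'
from cell import *
import cv2,numpy as np
from scipy.optimize import least_squares
from scipy.spatial.transform import Rotation as R
def K(p):
    f=200/np.tan(np.radians(p["vertical_fov"]/2));return np.array([[f,0,p["cx"]],[0,f,p["cy"]],[0,0,1]])
def proj(P,p):
    M=np.linalg.inv(p["world_from_camera"]);r=cv2.Rodrigues(M[:3,:3])[0]
    return cv2.projectPoints(np.asarray(P,float).reshape(-1,3),r,M[:3,3],K(p),p["distortion"])[0].reshape(-1,2)
def atz(px,z,p):
    u=cv2.undistortPoints(np.asarray(px,float).reshape(-1,1,2),K(p),p["distortion"]).reshape(-1,2)
    M=p["world_from_camera"];d=np.c_[u,np.ones(len(u))]@M[:3,:3].T;o=M[:3,3]
    return o+d*((z-o[2])/d[:,2])[:,None]
def Rz(a): return R.from_euler('z',a).as_matrix()
def rot(q): return R.from_quat(np.roll(q,-1)).as_matrix()
def go(target,s=None):
    "shift in cm in tool axes to bring TCP to target"
    s=s or get_state();return np.round((np.asarray(target)-s["eef_pos"])@rot(s["ee_rot"])/10,2)
E
python3 - <<'E'
from h import *
T=camera_params("top");S=camera_params("scene")
ft=lambda a:np.array(a)/3.4+[155,115]-.35
fs=lambda a:np.array(a)/5+[240,175]-.4
# box points: (x,y,z) with params xt (panel top x), zl (panel low z), xh
def pts(v):
    X,Y,a,xt,zl,xh=v
    tp=[(-120,137.5,zl),(-120,-137.5,zl),(110,137.5,90),(110,-137.5,90),(xt,137.5,90),(xt,-137.5,90),(xh,134,148),(xh,-134,148)]
    sc=[(-120,137.5,zl),(-120,-137.5,zl),(110,137.5,90),(110,-137.5,90),(xt,137.5,90),(xh,134,148),(xh,-134,148)]
    w=lambda q:np.array(q)@Rz(a).T+[X,Y,0]
    return w(tp),w(sc)
ot=ft([(350,140),(435,477),(625,42),(722,393),(463,88),(560,440),(398,88),(495,449)])
os_=fs([(335,558),(685,307),(50,245),(405,47),(205,355),(262,303),(612,92)])
def f(v):
    a,b=pts(v);return np.r_[(proj(a,T)-ot).ravel(),(proj(b,S)-os_).ravel()]
r=least_squares(f,[600,0,-1.4,-20,20,-70],x_scale=[10,10,.1,10,10,10],loss="soft_l1");print(r.x.round(3));print(f(r.x).reshape(-1,2).round(1).tolist())
X,Y,a=r.x[:3]
# cover rib: top ends
c=ft([(582,313),(648,296)]);print("rib box",((atz(c,124,T)-[X,Y,0])@Rz(a)).round(1))
s=atz(ft([(55,268),(157,296),(138,360),(35,333)]),32,T);print("soap",s.round(1),s.mean(0));d=s[1]-s[0];print(np.linalg.norm(d),np.linalg.norm(s[2]-s[1]),np.arctan2(d[1],d[0]))
for n,px,z in(("round",(463,210),28),("tumbler",ft([(113,75)])[0],95),("brush",(235,276),32),("comb",(411,281),6),("lotion",(472,124),165)):print(n,atz([px],z,T).round())
E
```

```text
[545.891  33.788  -1.316 -18.591  19.27  -61.27 ]
[[-0.3, 0.3], [0.2, 0.1], [1.1, -0.9], [2.7, 0.2], [0.0, -1.2], [-0.1, 0.3], [0.0, -1.6], [0.1, 0.6], [1.2, -0.2], [0.6, 0.2], [0.2, 0.5], [0.6, 0.3], [-0.4, 0.8], [-0.9, 1.1], [1.3, -1.1]]
rib box [[ 21.  -55.9 124. ]
 [ 69.1 -56.7 124. ]]
soap [[548.4 413.6  32. ]
 [525.1 331.8  32. ]
 [475.3 345.4  32. ]
 [497.4 427.7  32. ]] [511.57492162 379.61415773  32.        ]
85.05769471896379 51.646950373174406 -1.8486431788979
round [[ 493. -359.   28.]]
tumbler [[685. 350.  95.]]
brush [[330. 238.  32.]]
comb [[ 310. -220.    6.]]
lotion [[ 684. -349.  165.]]
```

The box is at (546, 34) with yaw -1.316; the panel's low edge and slope agree with 35°. The soap is at (512, 380), and its measured sides of 85 by 52 mm are about the given size.

The moves give shifts and a turn about tool z only, with no tilt, but the keys need a 35° tilt. Before planning, I'll find out how the controller treats the orientation at the edge of its reach. I'll move inward in free space.

Emit:
carry_out(commands="0 0 -4 0 0; 0 0 -8 0 0; 0 0 -12 0 0; 0 0 -16 0 0; 0 0 -20 0 0; 0 0 -24 0 0; 0 0 -28 0 0; 0 0 -32 0 0; 0 0 -36 0 0; 0 0 -36 0 0; 0 0 -36 0 0")

```text
t: 1.02
eef_pos: [116.7, 290.9, 230.6]
ee_rot: [0.0, 0.189, 0.982, 0.0]
contact_force: [-0.3, 0.6, 0.6]
gripper_width: 87.8
gripper_force: 0.0
```

```bash
python3 -c "
from h import *
s=get_state();print(s['t'],s['qpos'].round(3) if hasattr(s['qpos'],'round') else s['qpos'],s['eef_pos'],rot(s['ee_rot']).round(3).tolist())"
```

```text
1.0167 [-1.331 -0.154 -0.051  2.318 -0.009  0.976 -0.187] [116.72260739 290.88162787 230.63517534] [[-0.928, 0.371, 0.0], [0.371, 0.928, 0.001], [-0.0, 0.001, -1.0]]
```

Emit:
carry_out(commands="0 0 -4 0 0; 0 0 -7 0 0; 0 0 -9 0 0; 0 0 -9 0 0; 0 0 -9 0 0")

```text
t: 1.43
eef_pos: [83.8, 210.5, 230.5]
ee_rot: [-0.0, 0.189, 0.982, -0.0]
contact_force: [0.3, 0.4, -0.2]
gripper_width: 87.9
gripper_force: 0.0
```

```bash
python3 -c "
from h import *
s=get_state();print(s['t'],s['qpos'].round(3) if hasattr(s['qpos'],'round') else s['qpos'],s['eef_pos'],rot(s['ee_rot']).round(3).tolist())"
```

```text
1.4333 [-0.98  -0.337 -0.359  2.434 -0.136  1.028 -0.059] [ 83.84784451 210.5394403  230.4797845 ] [[-0.929, 0.371, -0.0], [0.371, 0.929, -0.0], [0.0, -0.0, -1.0]]
```

Emit:
carry_out(commands="0 0 -3 0 0; 0 0 -5 0 0; 0 0 -5 0 0; 0 0 -5 0 0")

```text
t: 1.77
eef_pos: [79.4, 197.5, 232.2]
ee_rot: [-0.01, 0.19, 0.982, -0.022]
contact_force: [-0.3, 0.8, 0.2]
gripper_width: 87.8
gripper_force: 0.0
```

```bash
python3 -c "
from h import *
s=get_state();print(s['t'],s['qpos'].round(3) if hasattr(s['qpos'],'round') else s['qpos'],s['eef_pos'],rot(s['ee_rot']).round(3).tolist())"
```

```text
1.7667 [-1.049 -0.334 -0.294  2.433 -0.128  1.078 -0.072] [ 79.42348611 197.52858421 232.20502857] [[-0.928, 0.372, -0.028], [0.373, 0.927, -0.039], [0.012, -0.047, -0.999]]
```

The arm does tilt at its limit. Next question: does the tilt stay when I move back out?

Emit:
carry_out(commands="0 0 4 0 0; 0 0 8 0 0; 0 0 12 0 0; 0 0 15 0 0; 0 0 15 0 0; 0 0 15 0 0")

```text
t: 2.27
eef_pos: [134.3, 337.1, 224.0]
ee_rot: [-0.01, 0.188, 0.982, -0.023]
contact_force: [0.2, -0.1, -0.1]
gripper_width: 88.0
gripper_force: 0.0
```

The tilt stays: each call starts from the pose actually reached, so I can build tilt up against the workspace limit. I want about 25–30° towards the box's +x. That clears the handle and is also mild enough to place the soap by pinching along box y, since tilting about the closing axis keeps the pads upright. I'll turn the closing axis to box y and move to the azimuth where "inward" is the box's +x.

Emit:
carry_out(commands="0 2.5 -2.5 0 .12; 0 5 -5 0 .24; 0 7.5 -7.5 0 .36; 0 10 -10 0 .48; 0 12.5 -12 0 .6; 0 14 -13.5 0 .72; 0 16 -14.7 0 .84; 0 16 -14.7 0 .935; 0 16 -14.7 0 .935")

```text
t: 3.02
eef_pos: [-68.9, 257.7, 233.3]
ee_rot: [0.002, 0.612, 0.791, -0.024]
contact_force: [-0.2, 0.2, 0.4]
gripper_width: 87.8
gripper_force: 0.0
```

Emit:
carry_out(commands="0 -4 0 0 0; 0 -8 0 0 0; 0 -12 0 0 0; 0 -16 0 0 0; 0 -20 0 0 0; 0 -20 0 0 0; 0 -20 0 0 0")

```text
t: 3.6
eef_pos: [-46.0, 195.8, 218.5]
ee_rot: [0.019, 0.612, 0.789, -0.043]
contact_force: [0.3, -0.1, -0.2]
gripper_width: 87.8
gripper_force: 0.0
```

```bash
cat > st.py <<'E'
from h import *
s=get_state();M=rot(s['ee_rot']);b=M.T@np.c_[[np.cos(-1.316),np.sin(-1.316),0]];
B=Rz(-1.316).T@M
print(s['t'],np.round(s['qpos'],2),np.round(s['eef_pos'],1),"z in box",B[:,2].round(3),"y in box",B[:,1].round(3),"tilt",np.degrees(np.arccos(-M[2,2])).round(1))
E
python3 st.py
```

```text
3.6 [-1.1  -0.34 -0.67  2.44 -0.28  1.08 -1.34] [-46.  195.8 218.5] z in box [ 0.083 -0.045 -0.996] y in box [ 0.005  0.999 -0.044] tilt 5.4
```

Emit:
carry_out(commands="0 -70 0 0 0; 0 -70 0 0 0; 0 -70 0 0 0; 0 -70 0 0 0; 0 -70 0 0 0")

```text
t: 4.02
eef_pos: [-22.8, 182.8, 221.5]
ee_rot: [0.034, 0.612, 0.788, -0.061]
contact_force: [-0.5, 0.2, -0.6]
gripper_width: 88.0
gripper_force: 0.0
```

```bash
python3 st.py
```

```text
4.0167 [-1.03 -0.34 -0.65  2.44 -0.26  1.13 -1.26] [-22.8 182.8 221.5] z in box [ 0.128 -0.056 -0.99 ] y in box [ 0.008  0.998 -0.055] tilt 8.1
```

Emit:
carry_out(commands="0 -70 0 0 0; 0 -70 0 0 0")

```text
t: 4.18
eef_pos: [-14.8, 170.0, 227.4]
ee_rot: [0.043, 0.597, 0.797, -0.077]
contact_force: [-3.0, -0.9, 0.5]
gripper_width: 87.9
gripper_force: 0.0
```

Emit:
carry_out(commands="0 -70 0 0 0; 0 -70 0 0 0")

```text
t: 4.35
eef_pos: [5.6, 156.9, 231.6]
ee_rot: [0.053, 0.602, 0.791, -0.093]
contact_force: [-1.9, -0.9, -0.5]
gripper_width: 87.8
gripper_force: 0.0
```

Emit:
carry_out(commands="0 -70 0 0 0")

```text
t: 4.43
eef_pos: [20.2, 145.7, 234.8]
ee_rot: [0.062, 0.604, 0.787, -0.105]
contact_force: [1.1, 0.5, 0.7]
gripper_width: 87.5
gripper_force: 0.0
```

Emit:
carry_out(commands="0 -70 0 0 0")

```text
t: 4.52
eef_pos: [36.3, 132.4, 236.7]
ee_rot: [0.069, 0.603, 0.786, -0.12]
contact_force: [0.2, -0.0, 0.2]
gripper_width: 87.9
gripper_force: 0.0
```

```bash
python3 st.py
```

```text
4.5167 [-0.9  -0.34 -0.54  2.43 -0.16  1.28 -1.06] [ 36.3 132.4 236.7] z in box [ 0.254 -0.104 -0.962] y in box [ 0.007  0.994 -0.106] tilt 15.9
```

Single-row calls give about 1.8° each, but I'm getting close to the base. I'll finish tilting by reaching too far outward at azimuth about -50°, which also cancels the slight -y lean.

```bash
python3 -c "
from h import *
for p in [(200,200,330),(320,160,400),(430,-200,430),(560,-640,430)]: print(p,go(p))"
```

```text
(200, 200, 330) [ -0.38  16.45 -11.41]
(320, 160, 400) [ -9.03  26.3  -17.49]
(430, -200, 430) [-46.2   27.81 -11.  ]
(560, -640, 430) [-90.59  29.61   0.48]
```

Emit:
carry_out(commands="0 0 4 -3 0; 0 0 8 -6 0; 0 0 12 -9 0; 0 0 16.4 -11.4 0; 0 -3 19.5 -13.5 0; 0 -6 23 -15.5 0; 0 -9 26.3 -17.5 0; 0 -13 26.5 -17 0; 0 -17 26.6 -16.3 0; 0 -21 26.8 -15.5 0; 0 -25 27 -15 0; 0 -29 27 -14.2 0; 0 -33 27.3 -13.5 0; 0 -37 27.5 -12.8 0; 0 -41 27.6 -12 0; 0 -45 27.8 -11.2 0; 0 -49 28 -10.5 0; 0 -53 28.1 -9.4 0; 0 -57 28.2 -8.4 0; 0 -61 28.4 -7.3 0")

```text
t: 6.18
eef_pos: [462.1, -330.3, 431.8]
ee_rot: [0.069, 0.607, 0.782, -0.121]
contact_force: [0.5, 0.1, 0.1]
gripper_width: 87.9
gripper_force: 0.0
```

Emit:
carry_out(commands="0 -4 .2 1 0; 0 -8 .4 2 0; 0 -12 .5 3 0; 0 -16 .7 4 0; 0 -20 .8 5 0; 0 -24 1 6 0; 0 -28 1.2 7 0; 0 -30 1.2 7.5 0")

```text
t: 6.85
eef_pos: [546.7, -628.9, 432.1]
ee_rot: [0.067, 0.608, 0.782, -0.123]
contact_force: [-0.7, -0.1, -0.2]
gripper_width: 88.2
gripper_force: 0.0
```

```bash
python3 st.py;python3 -c "
from h import *
s=get_state();p=s['eef_pos'];print(go([p[0]+650,p[1]-750,p[2]]))"
```

```text
6.85 [ 0.39  0.65  0.62  0.99 -0.15  1.42  1.13] [ 546.7 -628.9  432.1] z in box [ 0.254 -0.112 -0.961] y in box [ 0.02   0.994 -0.11 ] tilt 16.1
[-86.43  45.46  17.69]
```

Emit:
carry_out(commands="0 -3.6 1.9 .7 0; 0 -7.2 3.8 1.4 0; 0 -10.8 5.7 2.1 0; 0 -14.4 7.6 2.8 0; 0 -18 9.5 3.5 0")

```text
t: 7.27
eef_pos: [628.4, -727.6, 429.3]
ee_rot: [0.078, 0.611, 0.779, -0.119]
contact_force: [-1.5, -0.8, 0.2]
gripper_width: 87.7
gripper_force: 0.0
```

Emit:
carry_out(commands="0 -86 45 18 0")

```text
t: 7.35
eef_pos: [633.9, -739.0, 424.1]
ee_rot: [0.087, 0.611, 0.777, -0.122]
contact_force: [-0.8, -1.0, 1.5]
gripper_width: 87.9
gripper_force: 0.0
```

Emit:
carry_out(commands="0 -86 45 18 0")

```text
t: 7.43
eef_pos: [641.4, -752.5, 413.3]
ee_rot: [0.1, 0.61, 0.776, -0.125]
contact_force: [0.6, 0.0, 1.0]
gripper_width: 88.0
gripper_force: 0.0
```

```bash
python3 st.py
```

```text
7.4333 [ 0.63  1.11  1.25  0.24 -0.94  1.69  1.16] [ 641.4 -752.5  413.3] z in box [ 0.306 -0.078 -0.949] y in box [ 0.029  0.997 -0.073] tilt 18.4
```

Emit:
carry_out(commands="0 -86 35 18 0")

```text
t: 7.52
eef_pos: [646.1, -767.7, 402.6]
ee_rot: [0.112, 0.609, 0.775, -0.129]
contact_force: [0.1, -0.7, -0.3]
gripper_width: 87.5
gripper_force: 0.0
```

Emit:
carry_out(commands="0 -86 35 18 0")

```text
t: 7.6
eef_pos: [650.8, -781.7, 394.7]
ee_rot: [0.125, 0.606, 0.774, -0.132]
contact_force: [0.3, 0.5, 0.1]
gripper_width: 87.6
gripper_force: 0.0
```

Emit:
carry_out(commands="0 -86 35 18 0")

```text
t: 7.68
eef_pos: [655.8, -794.7, 387.9]
ee_rot: [0.138, 0.604, 0.774, -0.134]
contact_force: [-0.0, 0.3, 0.1]
gripper_width: 87.6
gripper_force: 0.0
```

Emit:
carry_out(commands="0 -86 35 18 0")

```text
t: 7.77
eef_pos: [660.8, -806.9, 382.2]
ee_rot: [0.152, 0.601, 0.773, -0.136]
contact_force: [0.0, 0.6, -0.5]
gripper_width: 87.8
gripper_force: 0.0
```

```bash
python3 st.py
```

```text
7.7667 [ 0.66  1.16  1.29  0.24 -1.02  1.53  1.18] [ 660.8 -806.9  382.2] z in box [ 0.398 -0.031 -0.917] y in box [ 0.012  1.    -0.029] tilt 23.5
```

Emit:
carry_out(commands="0 -86 35 18 0")

```text
t: 7.85
eef_pos: [665.5, -818.7, 377.7]
ee_rot: [0.165, 0.598, 0.772, -0.139]
contact_force: [0.6, -0.5, -0.2]
gripper_width: 87.7
gripper_force: 0.0
```

Emit:
carry_out(commands="0 -86 35 18 0")

```text
t: 7.93
eef_pos: [670.2, -829.8, 374.3]
ee_rot: [0.178, 0.596, 0.77, -0.142]
contact_force: [-0.1, 0.2, -0.4]
gripper_width: 88.0
gripper_force: 0.0
```

```bash
python3 st.py; python3 -c "
from h import *
B=Rz(-1.316)
# view keys: tool wrist camera; approach point 170mm back from key row centre along -tool z
s=get_state();z=rot(s['ee_rot'])[:,2]
k=B@[-78,0,68]+[546,34,0];print(k,'tgt',k-170*z)
for p in [(560,-500,420),(500,-150,380),k-170*z]: print(np.round(p),go(p))
M=rot(s['ee_rot']);p=camera_params('wrist')['world_from_camera'];print('cam in tool',(M.T@(p[:3,3]-s['eef_pos'])).round(),(M.T@p[:3,:3]).round(2))"
```

```text
7.9333 [ 0.67  1.18  1.29  0.24 -1.03  1.46  1.19] [ 670.2 -829.8  374.3] z in box [ 0.444 -0.006 -0.896] y in box [ 0.002  1.    -0.006] tilt 26.4
[526.34023133 109.4817428   68.        ] tgt [508.30510323 182.75153293 220.3360496 ]
[ 560 -500  420] [ 29.06  -2.43 -19.48]
[ 500 -150  380] [ 62.54   0.55 -31.62]
[508. 183. 220.] [ 98.29   9.78 -31.57]
cam in tool [  81.    1. -155.] [[ 0.   -0.96 -0.29]
 [ 1.   -0.    0.  ]
 [-0.   -0.29  0.96]]
```

Orientation is now 26.4° towards the box's +x, with the closing axis exactly along box y. Moving to view the keys, fingers closing.

Emit:
carry_out(commands="255 4 -.4 -2.7 0; 255 8 -.8 -5.4 0; 255 12 -1.1 -8 0; 255 16 -1.4 -10.7 0; 255 20 -1.8 -13.4 0; 255 24 -2.1 -16 0; 255 28 -2.4 -19 0; 255 32 -2.2 -20.5 0; 255 36 -1.8 -22 0; 255 40 -1.5 -23.4 0; 255 44 -1.1 -24.8 0; 255 48 -.8 -26.3 0; 255 52 -.4 -27.8 0; 255 56 0 -29.2 0; 255 60 .3 -30.7 0; 255 64 .6 -31.6 0; 255 68 1.8 -31.6 0; 255 72 2.8 -31.6 0; 255 76 3.8 -31.6 0; 255 80 4.9 -31.6 0")

```text
t: 9.6
eef_pos: [504.7, -99.2, 346.0]
ee_rot: [0.176, 0.597, 0.771, -0.135]
contact_force: [0.3, 1.0, 0.3]
gripper_width: 0.7
gripper_force: 0.0
```

Emit:
carry_out(commands="255 4 1 0 0; 255 8 2 0 0; 255 12 3.1 0 0; 255 16 4.1 0 0; 255 18.3 4.9 0 0; 255 18.3 4.9 0 0; 255 18.3 4.9 0 0")

```text
t: 10.18
eef_pos: [511.1, 70.9, 266.3]
ee_rot: [0.179, 0.595, 0.771, -0.14]
contact_force: [0.7, -0.5, 0.3]
gripper_width: 0.4
gripper_force: 0.0
```

```bash
python3 st.py; python3 -c "
from h import *
p=camera_params('wrist');im=capture('wrist');np.save('w1.npy',np.r_[[[0]]]);import pickle;pickle.dump(p,open('w1.pkl','wb'))
cv2.imwrite('pics/w1.png',im)"
```

```text
10.1833 [-1.42  0.38  1.12  1.97  0.13  1.04 -0.13] [511.1  70.9 266.3] z in box [ 0.444 -0.002 -0.896] y in box [-0.     1.    -0.003] tilt 26.3
```

View pics/w1.png

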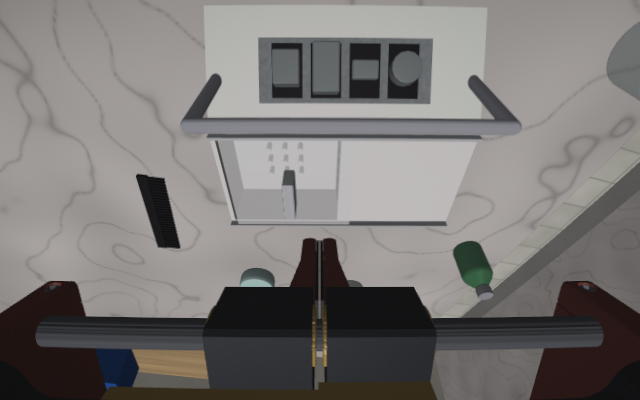

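The wrist view shows the keys from left to right: medium (286,68), high (326,67), low (365,69) and the round stop (405,68). The handle runs along row 127, and the panel corners are at (205,6), (486,8), (232,222) and (447,222).

Run:
```python
from h import *
import pickle
p=pickle.load(open('w1.pkl','rb'))
q=np.array([(-120,-137.5,19.3),(-120,137.5,19.3),(110,-137.5,90),(110,137.5,90)])
o=np.array([(204,6),(487,8),(232,223),(447,223)])
f=lambda v:(proj(q@Rz(v[2]).T+[v[0],v[1],0],p)-o).ravel()
r=least_squares(f,[546,34,-1.316],x_scale=[10,10,.1]);print(r.x,f(r.x).round(1))
X,Y,a=r.x
print("y of keys from box: order")
# plane in box: n=(-.574,0,.819), through (-120,0,19.3)+h*n
n=np.array([-.5736,0,.8192]);C=p["world_from_camera"]
for nm,px,h in (("stop",(405,68),16),("low",(365,69),16),("med",(286,68),8),("high",(326,67),16),("patch0",(259,38),0),("patch1",(431,104),0)):
    u=cv2.undistortPoints(np.array([[px]],float),K(p),p["distortion"])[0,0]
    d=Rz(a).T@C[:3,:3]@[u[0],u[1],1];c=Rz(a).T@(C[:3,3]-[X,Y,0])
    P0=np.array([-120,0,19.3])+h*n;t=n@(P0-c)/(n@d);b=c+t*d;print(nm,b.round(1))
```

```text
[548.77222248  32.81517759  -1.31490422] [ 0.8  0.5 -0.4 -0.4  1.4 -1.1 -2.  -1. ]
y of keys from box: order
stop [-78.1  54.7  68.2]
low [-77.2  16.9  68.8]
med [-75.  -58.1  60.6]
high [-78.6 -19.7  67.9]
patch0 [-95.5 -85.1  36.5]
patch1 [-44.2  86.2  72.4]
```

```bash
cat >> h.py <<'E'
BX=np.array([548,33,0.]);BA=-1.315
def w(b): return Rz(BA)@np.asarray(b,float)+BX
E
python3 -c "
from h import *
s=get_state();z=rot(s['ee_rot'])[:,2]
k=w([-79.5,55.5,67.2]);print(k)
for d in (60,15,-8): print(d,go(k-(d+8)*z))"
```

```text
[581.57938318 123.95562119  67.2       ]
60 [11.98  8.23  9.53]
15 [11.98  8.23 14.03]
-8 [11.98  8.23 16.33]
```

Emit:
carry_out(commands="255 3 2 0 0; 255 6 4 0 0; 255 9 6 2 0; 255 12 8.2 5 0; 255 12 8.2 8.5 0; 255 12 8.2 11.5 0; 255 12 8.2 14 0; 255 12 8.2 14 0")

```text
t: 10.9
eef_pos: [576.8, 130.3, 85.9]
ee_rot: [0.178, 0.598, 0.769, -0.143]
contact_force: [-1.2, -0.8, 0.5]
gripper_width: 0.6
gripper_force: 0.0
```

```bash
python3 st.py; python3 -c "
from h import *
import pickle
p=camera_params('wrist');im=capture('wrist');pickle.dump(p,open('w2.pkl','wb'))
cv2.imwrite('pics/w2.png',im)
s=get_state();z=rot(s['ee_rot'])[:,2]
k=w([-79.5,55.5,67.2])
for d in (15,-8): print(d,go(k-(d+8)*z))"
```

```text
10.9 [-1.15  0.76  0.84  1.89 -0.13  0.79 -0.1 ] [576.8 130.3  85.9] z in box [ 0.444 -0.009 -0.896] y in box [ 0.007  1.    -0.006] tilt 26.4
15 [ 0.12  0.16 -0.06]
-8 [0.12 0.16 2.24]
```

View pics/w2.png

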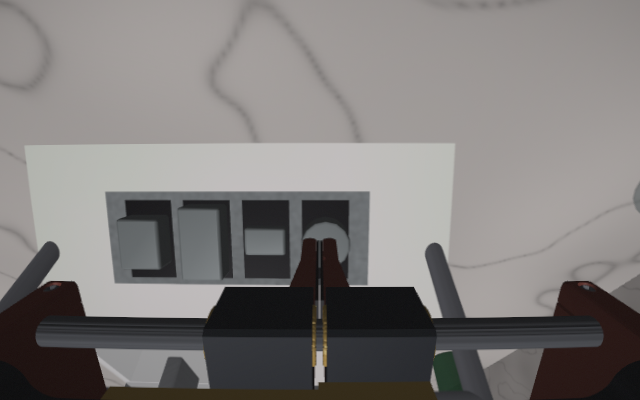

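The closed tips at (320,243) point at the round cap at (325,243), 1.5 mm off to one side. Pressing.

Emit:
carry_out(commands="255 .1 .2 .8 0; 255 .1 .2 1.5 0; 255 .1 .2 1.9 0; 255 .1 .2 2.2 0; 255 .1 .2 2.4 0; 255 .1 .2 2.4 0")

```text
t: 11.45
eef_pos: [583.6, 127.8, 67.5]
ee_rot: [0.178, 0.596, 0.771, -0.139]
contact_force: [-7.7, 5.1, 19.3]
gripper_width: 0.1
gripper_force: 9.7
```

Bottomed out at 20 N. Retracting, then on to a viewing pose above the cover rib.

```bash
python3 -c "
from h import *
s=get_state();print(go([*w([-140,40,0])[:2],205]),go(w([1,-57,214])))"
```

```text
[ -0.91  -1.87 -14.86] [-13.98 -11.54  -9.44]
```

Emit:
carry_out(commands="255 0 0 -3 0; 255 0 0 -7 0; 255 0 0 -11 0; 120 -.9 -1.8 -14.8 0; 120 -4 -5 -14.5 0; 120 -7 -8 -13 0; 120 -10.5 -11.5 -11.5 0; 120 -14 -11.5 -9.4 0; 120 -14 -11.5 -9.4 0;120 -14 -11.5 -9.4 0")

```text
t: 12.28
eef_pos: [491.4, 12.7, 212.0]
ee_rot: [0.177, 0.598, 0.769, -0.14]
contact_force: [0.5, 0.4, -0.3]
gripper_width: 43.7
gripper_force: 0.0
```

```bash
python3 st.py; python3 -c "
from h import *
import pickle
p=camera_params('wrist');im=capture('wrist');pickle.dump(p,open('w3.pkl','wb'))
cv2.imwrite('pics/w3.png',im)
B={'stop up':(-78.3,55.5,68),'stop dn':(-73.7,55.5,61.5),'rib(45,-57)':(45,-57,124),'rack':(45,-67.5,50)}
for k in B: print(k,proj(w(B[k]),p).round(1))"
```

```text
12.2833 [-1.34  0.4   1.12  2.11  0.13  0.86 -0.09] [491.4  12.7 212. ] z in box [ 0.439 -0.006 -0.898] y in box [ 0.007  1.    -0.003] tilt 26.1
stop up [[479.7  22.9]]
stop dn [[474.4  27.4]]
rib(45,-57) [[322. 204.]]
rack [[311.2 153.7]]
```

View pics/w3.png

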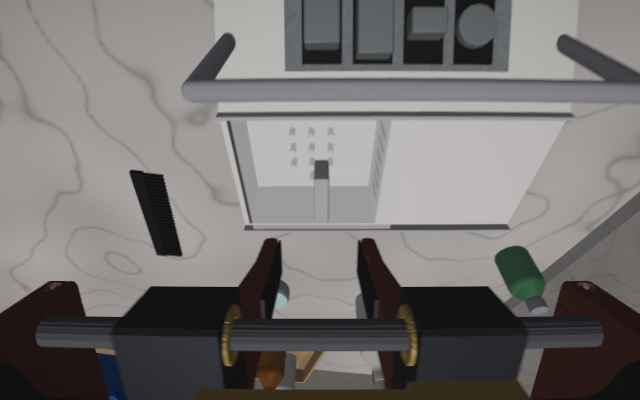

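The stop cap is at (477,26), which matches "down" (474,27) better than "up" (480,23). The rib's top face is centred at about (321,201), against a predicted (322,204), so the rib is at box (45, -57). Descending to pinch it.

```bash
python3 -c "
from h import *
a=go(w([45,-57.5,116]));print(a);print(go(w([45,80,116]))-a, go(w([45,60,116]))-a)"
```

```text
[ 0.45  0.11 10.46]
[ 0.05 13.75 -0.05] [ 0.05 11.75 -0.05]
```

Emit:
carry_out(commands="120 .4 .1 3.5 0; 120 .4 .1 7 0; 120 .4 .1 10.3 0; 120 .4 .1 10.3 0; 255 .4 .1 10.3 0; 255 .4 .1 10.3 0; 255 .4 .1 10.3 0; 255 .4 .1 10.3 0", force=20)

```text
t: 13.0
eef_pos: [505.2, -22.3, 118.6]
ee_rot: [0.179, 0.595, 0.771, -0.138]
contact_force: [1.1, -0.2, -0.4]
gripper_width: 23.3
gripper_force: 0.0
```

```bash
python3 -c "
from h import *
s=get_state();print(s['gripper_width'],s['gripper_force'],(Rz(BA).T@(s['eef_pos']-BX)).round(1))"
```

```text
23.279387892171545 0.0 [ 42.7 -55.4 118.6]
```

Emit:
carry_out(commands="255 0 0 0 0; 255 0 0 0 0; 255 0 0 0 0; 255 0 0 0 0; 255 0 2 0 0; 255 0 4.5 0 0; 255 0 7.5 0 0; 255 0 10 0 0; 255 0 11.5 0 0; 255 0 12 0 0; 255 0 12 0 0")

```text
t: 13.92
eef_pos: [622.2, 7.2, 117.9]
ee_rot: [0.179, 0.596, 0.771, -0.138]
contact_force: [1.3, 2.8, 4.4]
gripper_width: 11.6
gripper_force: 20.0
```

Emit:
carry_out(commands="255 0 .4 0 0; 255 0 .8 0 0; 255 0 1 0 0; 255 0 1 0 0")

```text
t: 14.25
eef_pos: [623.2, 7.1, 117.4]
ee_rot: [0.173, 0.597, 0.77, -0.144]
contact_force: [-24.3, 8.0, 26.3]
gripper_width: 11.9
gripper_force: 20.1
```

```bash
python3 -c "
from h import *
s=get_state();print(s['gripper_width'],s['gripper_force'],(Rz(BA).T@(s['eef_pos']-BX)).round(1),Rz(BA).T@s['contact_force'])"
```

```text
11.864386824755702 20.050223171710968 [ 44.1  66.2 117.4] [-13.86067289 -21.48511924  26.27203433]
```

The cover hit its stop after travelling 121.6 mm, so it started about 13 mm ajar; shut is at grip y ≈ -69. Releasing and heading to the soap.

```bash
python3 -c "
from h import *
s=get_state();z=rot(s['ee_rot'])[:,2]
T=np.array([511.6,379.6,26])+11*z;print(T)
u=s['eef_pos']+[0,0,85]
for p in (u,[585,150,205],T+[0,0,80],T+[0,0,1]): print(np.round(p),go(p))"
```

```text
[512.63755381 374.87474778  16.12095786]
[623.   7. 202.] [-3.74 -0.13 -7.63]
[585 150 205] [  9.44  -0.34 -14.37]
[513. 375.  96.] [ 35.41  -1.69 -14.93]
[513. 375.  17.] [38.88 -1.57 -7.84]
```

Emit:
carry_out(commands="0 0 -.8 0 0; 0 0 -.8 0 0; 0 0 -.8 0 0; 0 -1.5 -.8 -3 0; 0 -3.7 -1 -7.6 0; 0 -.5 -1 -9.5 0; 0 3 -1 -11.5 0; 0 6.5 -1 -13 0; 0 9.5 -1.2 -14.4 .05; 0 13.5 -1.4 -14.4 .1; 0 17.5 -1.6 -14.5 .15; 0 21.5 -1.9 -14.6 .2; 0 25.5 -2.1 -14.7 .25; 0 29.5 -2.3 -14.8 .3; 0 33 -2.4 -14.9 .3; 0 35.4 -2.5 -14.9 .3; 0 35.4 -2.5 -14.9 .3")

```text
t: 15.67
eef_pos: [506.5, 379.5, 91.3]
ee_rot: [0.196, 0.701, 0.676, -0.112]
contact_force: [-1.6, 0.0, 0.2]
gripper_width: 87.9
gripper_force: 0.0
```

```bash
python3 st.py; python3 -c "
from h import *
p=camera_params('wrist');im=capture('wrist');cv2.imwrite('pics/w4.png',im)
s=get_state();z=rot(s['ee_rot'])[:,2];T=np.array([511.6,379.6,27])+11*z;print(s['gripper_width'],go(T))
print('pred soap top centre',proj([511.6,379.6,32],p),proj(s['eef_pos']+(78)*z,p))"
```

```text
15.6667 [-1.45  0.89  0.85  1.65 -0.26  1.08 -0.63] [506.5 379.5  91.3] z in box [ 0.44  -0.002 -0.898] y in box [0.259 0.958 0.124] tilt 26.1
87.60773690456912 [ 3.14 -0.51  6.92]
pred soap top centre [[314.14973143 191.64080859]] [[320.28666162 219.74332806]]
```

View pics/w4.png

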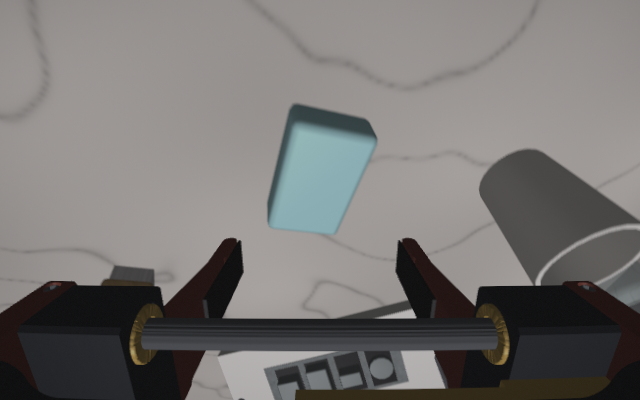

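The soap's top face is centred at about (321,180), against a predicted (314,192), so I'll correct for that. It is still skewed about 15° to the pads, and the squeeze will align it.

```bash
python3 -c "
from h import *
p=camera_params('wrist');s=get_state();z=rot(s['ee_rot'])[:,2]
c=atz([(321,180)],32,p)[0];q=atz([(297,120),(376,142),(337,234),(270,226)],32,p);print(c,q.mean(0));d=(q[0]-q[3]+q[1]-q[2])/2;print(np.linalg.norm(d),np.arctan2(d[1],d[0]))
c[2]=26.5;print(go(c+11*z))"
```

```text
[518.51415365 384.19087515  32.        ] [517.30618925 378.2851547   32.        ]
86.8732505948345 1.292246537289831
[3.62 0.16 6.84]
```

Emit:
carry_out(commands="0 2 .1 2 .05; 0 3.4 .1 4.5 .1; 0 3.4 .1 6.8 .1; 0 3.4 .1 6.8 .1; 255 3.4 .1 6.8 .1; 255 3.4 .1 6.8 .1; 255 3.4 .1 6.8 .1; 255 3.4 .1 6.8 .1; 255 3.4 .1 6.8 .1; 255 3.4 .1 6.8 .1; 255 3.4 .1 6.8 .1; 255 3.4 .1 6.8 .1; 255 3.4 .1 6.8 .1", force=20)

```text
t: 16.8
eef_pos: [520.4, 374.7, 19.9]
ee_rot: [0.203, 0.737, 0.637, -0.102]
contact_force: [0.1, -1.6, 2.0]
gripper_width: 59.2
gripper_force: 19.2
```

```bash
python3 st.py; python3 -c "
from h import *
s=get_state();print(s['gripper_width'],s['gripper_force'],s['contact_force'])"
```

```text
16.8 [-1.41  0.99  0.83  1.65 -0.33  0.99 -0.71] [520.4 374.7  19.9] z in box [ 0.442 -0.003 -0.897] y in box [0.351 0.921 0.17 ] tilt 26.2
59.182492191927686 19.213368196506053 [ 0.05935293 -1.59184753  1.98737345]
```

Emit:
carry_out(commands="255 0 0 0 0; 255 0 0 0 0; 255 -.5 0 -1 0; 255 -1 0 -2 0; 255 -1.8 0 -3.6 0; 255 -3 0 -6 0; 255 -3 0 -6 0", force=40)

```text
t: 17.38
eef_pos: [510.4, 375.5, 91.5]
ee_rot: [0.202, 0.738, 0.637, -0.098]
contact_force: [1.6, 0.1, -0.2]
gripper_width: 58.7
gripper_force: 38.2
```

Held. Lifting over the handle to above the rack while turning back 0.4.

```bash
python3 -c "
from h import *
for p in ([525,300,205],w([-61,-50,215]),w([50,-67.5,195])): print(np.round(p),go(p))"
```

```text
[525 300 205] [-11.11   4.21  -6.85]
[484.  79. 215.] [-32.06   2.76   1.12]
[495. -32. 195.] [-41.13   4.71   7.77]
```

Emit:
carry_out(commands="255 -3 1 -2.5 0; 255 -6 2.2 -4.5 -.04; 255 -9 3.4 -6 -.08; 255 -11.5 4.2 -6.8 -.12; 255 -15 4 -5.4 -.17; 255 -18.5 3.7 -4 -.22; 255 -22 3.5 -2.6 -.27; 255 -25.5 3.2 -1.2 -.32; 255 -29 3 0 -.36; 255 -32 2.8 1.1 -.4; 255 -35 3.4 3.3 -.4; 255 -38 4 5.5 -.4; 255 -41 4.7 7.7 -.4; 255 -41 4.7 7.7 -.4; 255 -41 4.7 7.7 -.4")

```text
t: 18.63
eef_pos: [493.1, -34.5, 191.9]
ee_rot: [0.177, 0.598, 0.769, -0.139]
contact_force: [0.3, 0.0, -0.9]
gripper_width: 58.7
gripper_force: 38.2
```

```bash
python3 st.py; python3 -c "
from h import *
import pickle
p=camera_params('wrist');im=capture('wrist');cv2.imwrite('pics/w5.png',im);pickle.dump(p,open('w5.pkl','wb'))
s=get_state();z=rot(s['ee_rot'])[:,2];print(s['gripper_width'],s['gripper_force'])
# predicted soap corners if held level, centred at grasp point, yaw box
g=s['eef_pos']-11*z;print('box TCP',(Rz(BA).T@(s['eef_pos']-BX)).round(1))
for zz in(6,):
  for b in((-45,-28),(-45,28),(45,28),(45,-28)): print(proj(g+Rz(BA)@[b[0],b[1],zz],p).round(1))
print('bay corners',[proj(w([x,y,90]),p).round().tolist() for x,y in((-15,-132.5),(-15,-2.5),(105,-2.5),(105,-132.5))])"
```

```text
18.6333 [-1.21  0.39  1.07  2.15  0.16  0.77 -0.05] [493.1 -34.5 191.9] z in box [ 0.44  -0.005 -0.898] y in box [ 0.007  1.    -0.002] tilt 26.1
59.45112304094259 38.180249821538155
box TCP [ 49.6 -69.  191.9]
[[248.6 216.3]]
[[389.4 215.6]]
[[367.1 321.7]]
[[273.2 322. ]]
bay corners [[[220.0, 70.0]], [[422.0, 68.0]], [[394.0, 204.0]], [[249.0, 205.0]]]
```

View pics/w5.png

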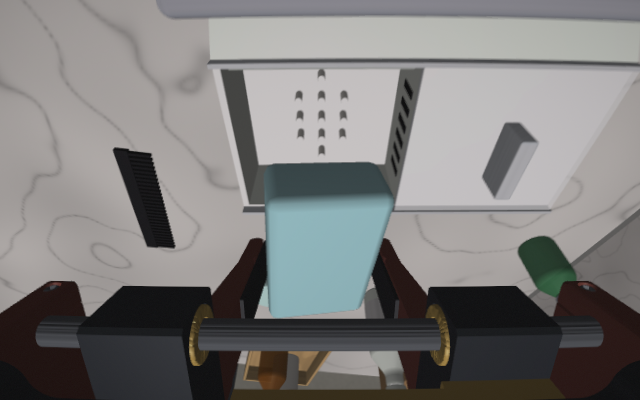

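The soap is held nearly level, its near top edge from (266,206) to (393,200) and its far edge from (272,317) to (363,309). The prongs are centred near (321,115). I'll get the held pose with PnP.

Run:
```python
from h import *
import pickle
p=pickle.load(open('w5.pkl','rb'))
o=np.array([(-44,-27,32),(-44,27,32),(44,27,32),(44,-27,32),(-44,-27,0),(-44,27,0)],float)
i=np.array([(267,207),(392,200),(362,309),(272,317),(272,166),(379,164)],float)
ok,r,t=cv2.solvePnP(o,i,K(p),p["distortion"]);C=p["world_from_camera"]
print((cv2.projectPoints(o,r,t,K(p),p["distortion"])[0].reshape(-1,2)-i).round(1).tolist())
M=Rz(BA).T@C[:3,:3]@cv2.Rodrigues(r)[0];c=Rz(BA).T@(C[:3,:3]@t[:,0]+C[:3,3]-BX)
print("soap origin box",c.round(1),"x",M[:,0].round(3),"z",M[:,2].round(3))
print("rack pred",proj(w([45,-67.5,50]),p))
```

```text
[[1.8, -1.4], [0.9, 3.4], [0.1, 2.0], [2.6, -0.9], [-2.0, -2.5], [-3.4, -0.7]]
soap origin box [ 48.7 -69.7 167.7] x [ 0.996 -0.072  0.051] z [-0.043  0.104  0.994]
rack pred [[321.29532329 122.15041146]]
```

```bash
python3 -c "
from h import *
s=get_state();e=s['eef_pos']
for d in (50,100,112,125): print(d,go(e+Rz(BA)@[-4,2,0]-[0,0,d]))"
```

```text
50 [2.56 0.21 4.31]
100 [4.76 0.21 8.8 ]
112 [5.28 0.22 9.88]
125 [ 5.86  0.22 11.05]
```

Emit:
carry_out(commands="255 .4 .2 0 0; 255 1.5 .2 2.1 0; 255 3 .2 5.2 0; 255 4.1 .2 7.5 0; 255 4.75 .2 8.8 0; 255 5 .2 9.3 0; 255 5.25 .2 9.8 0; 255 5.25 .2 9.8 0")

```text
t: 19.35
eef_pos: [495.9, -27.6, 80.3]
ee_rot: [0.179, 0.595, 0.771, -0.14]
contact_force: [3.5, -6.8, -1.6]
gripper_width: 56.7
gripper_force: 39.3
```

Emit:
carry_out(commands="255 .1 0 .2 0; 255 .2 0 .35 0; 255 .25 0 .5 0; 255 .25 0 .5 0")

```text
t: 19.68
eef_pos: [495.8, -27.4, 75.2]
ee_rot: [0.179, 0.595, 0.771, -0.14]
contact_force: [2.3, -6.2, 0.0]
gripper_width: 56.7
gripper_force: 39.4
```

There's an unexpected 7 N side force, so I'll check the moment to find where it acts.

```bash
python3 st.py; python3 -c "
from h import *
s=get_state();B=Rz(BA).T;print('TCP box',(B@(s['eef_pos']-BX)).round(1),'F',(B@s['contact_force']).round(2),'M',(B@s['moment']).round(3))
F=B@s['contact_force'];M=B@s['moment'];print('closest pt of line to origin mm',(np.cross(F,M)/(F@F)*1000).round(1))"
```

```text
19.6833 [-1.03  0.62  0.86  2.21  0.02  0.51 -0.03] [495.8 -27.4  75.2] z in box [ 0.443 -0.001 -0.897] y in box [-0.001  1.    -0.002] tilt 26.3
TCP box [ 45.2 -65.8  75.2] F [6.58 0.64 0.04] M [ 0.045 -1.084  0.165]
closest pt of line to origin mm [   3.4  -24.8 -163.9]
```

Run:
```python
from h import *
import pickle
p=camera_params('wrist');im=capture('wrist');cv2.imwrite('pics/w6.png',im);pickle.dump(p,open('w6.pkl','wb'))
for name in ("w5","w6"):
    im=cv2.imread(f'pics/{name}.png').astype(int);m=((im[...,0]-im[...,2])>15).astype('uint8');m[330:]=0
    m=cv2.morphologyEx(m,cv2.MORPH_OPEN,np.ones((5,5)))
    c=max(cv2.findContours(m,0,2)[0],key=cv2.contourArea);print(name,cv2.contourArea(c),cv2.approxPolyDP(c,5,True).reshape(-1,2).tolist())
    br=im.sum(2);print([ (r,br[r,320]) for r in range(100,260,8)])
im=cv2.imread('pics/w6.png')[60:340,160:520];cv2.imwrite('pics/w6c.png',cv2.resize(im,None,fx=2,fy=2))
```

```text
w5 13745.5 [[268, 167], [267, 285], [260, 304], [274, 317], [357, 308], [392, 196], [368, 189], [283, 196]]
[(100, np.int64(580)), (108, np.int64(582)), (116, np.int64(264)), (124, np.int64(583)), (132, np.int64(268)), (140, np.int64(584)), (148, np.int64(269)), (156, np.int64(586)), (164, np.int64(192)), (172, np.int64(197)), (180, np.int64(199)), (188, np.int64(200)), (196, np.int64(261)), (204, np.int64(439)), (212, np.int64(509)), (220, np.int64(509)), (228, np.int64(507)), (236, np.int64(509)), (244, np.int64(506)), (252, np.int64(506))]
w6 3479.5 [[266, 272], [280, 311], [357, 306], [370, 272]]
[(100, np.int64(356)), (108, np.int64(611)), (116, np.int64(613)), (124, np.int64(615)), (132, np.int64(616)), (140, np.int64(617)), (148, np.int64(617)), (156, np.int64(617)), (164, np.int64(619)), (172, np.int64(617)), (180, np.int64(618)), (188, np.int64(192)), (196, np.int64(218)), (204, np.int64(287)), (212, np.int64(352)), (220, np.int64(406)), (228, np.int64(443)), (236, np.int64(449)), (244, np.int64(443)), (252, np.int64(456))]
```

View pics/w6c.png

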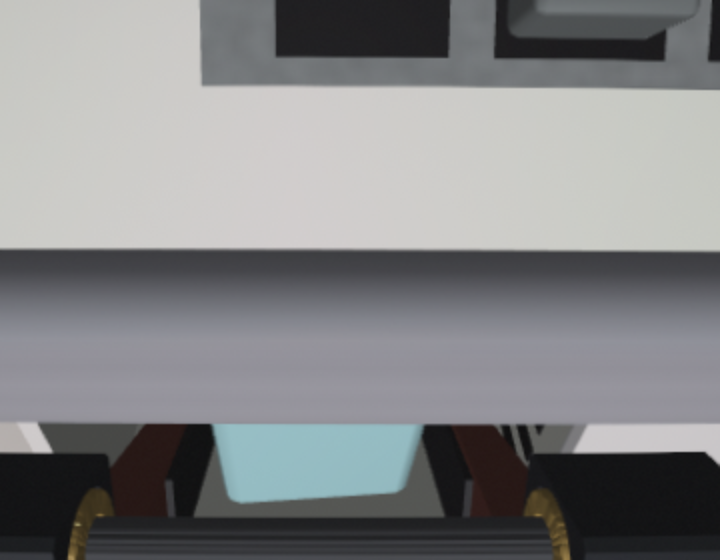

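The soap is in the bay between the fingers, with its far edge in view and nothing visibly fouling. I'll lower in small steps and watch the vertical force.

Emit:
carry_out(commands="255 .12 0 .25 0; 255 .2 0 .4 0; 255 .2 0 .4 0")

```text
t: 19.98
eef_pos: [495.8, -26.9, 71.2]
ee_rot: [0.179, 0.595, 0.771, -0.14]
contact_force: [-1.9, -1.5, 12.3]
gripper_width: 56.4
gripper_force: 39.7
```

```bash
cat > f.py <<'E'
from h import *
s=get_state();B=Rz(BA).T;print('TCP box',(B@(s['eef_pos']-BX)).round(1),'F',(B@s['contact_force']).round(2),'M',(B@s['moment']).round(3),s['gripper_width'],s['t'])
E
python3 f.py
```

```text
TCP box [ 44.7 -65.7  71.2] F [ 0.99 -2.18 12.26] M [-0.564 -1.357 -0.281] 56.407041766097564 19.9833
```

It has landed on the prongs (12 N up). Releasing gently, then lifting a little.

Emit:
carry_out(commands="255 -.05 0 -.1 0; 200 -.05 0 -.1 0; 60 -.05 0 -.1 0; 50 -.05 0 -.1 0; 50 -.05 0 -.1 0; 50 -.05 0 -.1 0; 50 -.05 0 -.1 0")

```text
t: 20.57
eef_pos: [494.6, -27.2, 71.4]
ee_rot: [0.178, 0.596, 0.771, -0.139]
contact_force: [0.5, -1.1, 0.6]
gripper_width: 70.7
gripper_force: 0.0
```

```bash
python3 f.py; python3 -c "
from h import *
s=get_state();e=s['eef_pos']
for d in (30,110): print(go(e+[0,0,d]))"
```

```text
TCP box [ 44.8 -66.9  71.4] F [1.23 0.16 0.59] M [-0.106  0.39   0.011] 70.65820581480855 20.5667
[-1.32 -0.01 -2.69]
[-4.85 -0.03 -9.87]
```

Emit:
carry_out(commands="50 -1.3 0 -2.7 0; 50 -2.8 0 -5.8 0; 50 -4.2 0 -8.6 0; 50 -4.8 0 -9.9 0; 50 -4.8 0 -9.9 0; 50 -4.8 0 -9.9 0")

```text
t: 21.07
eef_pos: [495.0, -26.5, 181.6]
ee_rot: [0.178, 0.596, 0.771, -0.139]
contact_force: [-0.2, 0.1, -0.4]
gripper_width: 70.3
gripper_force: 0.0
```

```bash
python3 f.py
python3 - <<'E'
from h import *
p=camera_params('wrist');im=capture('wrist');cv2.imwrite('pics/w7.png',im);im=im.astype(int)
m=((im[...,0]-im[...,2]>15)&(im.sum(2)>400)).astype('uint8');m[330:]=0
c=max(cv2.findContours(m,0,2)[0],key=cv2.contourArea);h=cv2.convexHull(c).reshape(-1,2)
a=cv2.approxPolyDP(h.reshape(-1,1,2),6,True).reshape(-1,2);print(cv2.contourArea(c),a.tolist())
q=atz(h,82,p);b=((q-BX)@Rz(BA))[:,:2];r=cv2.minAreaRect(b.astype(np.float32));print(r,"rack 44..45,-67.5")
print("expected top corners",[proj(w([45+x,-67.5+y,82]),p)[0].round().tolist() for x,y in((-45,-28),(-45,28),(45,28),(45,-28))])
a=go(w([45,66.2,118]));print(a)
E
```

```text
TCP box [ 44.1 -66.3 181.6] F [-0.11 -0.22 -0.35] M [-0.063  0.409 -0.028] 70.34828321956341 21.0667
6805.0 [[354, 94], [348, 189], [289, 190], [280, 94]]
((36.22389221191406, -66.78402709960938), (53.14583969116211, 86.6918716430664), 89.87763214111328) rack 44..45,-67.5
expected top corners [[275.0, 103.0], [357.0, 103.0], [349.0, 200.0], [285.0, 200.0]]
[ 2.71 13.34  5.64]
```

The soap reads flat and square at box (36, -67), about 8 mm off the nominal rack centre. I'll check the rack centre against the prongs in the earlier pictures.

Run:
```python
from h import *
import pickle
for nm,roi in (("w5",(66,160,285,358)),("w3",(122,158,283,340))):
    p=pickle.load(open(nm+'.pkl','rb'));g=cv2.imread(f'pics/{nm}.png').astype(int).sum(2)
    y0,y1,x0,x1=roi;m=(g[y0:y1,x0:x1]<500).astype('uint8')
    n,l,st,ce=cv2.connectedComponentsWithStats(m)
    for i in range(1,n):
        x,y,w_,h,a=st[i]
        if 8<a<200:
            lo=((atz([(x0+ce[i][0],y0+y+h-1)],50,p)[0]-BX)@Rz(BA))[:2];hi=((atz([(x0+ce[i][0],y0+y)],35,p)[0]-BX)@Rz(BA))[:2]
            print(nm,(x0+x,y0+y,w_,h,a),"bottom@50",lo.round(1),"top@35",hi.round(1))
```

```text
w5 (np.int32(295), np.int32(90), np.int32(8), np.int32(11), np.int32(66)) bottom@50 [ 24.7 -85.9] top@35 [ 22.7 -86.5]
w5 (np.int32(318), np.int32(90), np.int32(8), np.int32(10), np.int32(63)) bottom@50 [ 24.  -67.4] top@35 [ 22.9 -67.4]
w5 (np.int32(340), np.int32(90), np.int32(8), np.int32(10), np.int32(62)) bottom@50 [ 24.1 -49.3] top@35 [ 23.  -48.5]
w5 (np.int32(296), np.int32(110), np.int32(8), np.int32(10), np.int32(67)) bottom@50 [ 41.9 -86. ] top@35 [ 41.1 -86.7]
w5 (np.int32(318), np.int32(110), np.int32(7), np.int32(10), np.int32(60)) bottom@50 [ 42.  -67.7] top@35 [ 41.2 -67.6]
w5 (np.int32(339), np.int32(110), np.int32(8), np.int32(10), np.int32(64)) bottom@50 [ 42.1 -49.2] top@35 [ 41.3 -48.4]
w5 (np.int32(297), np.int32(128), np.int32(8), np.int32(11), np.int32(64)) bottom@50 [ 60.6 -86.1] top@35 [ 59.1 -86.7]
w5 (np.int32(318), np.int32(128), np.int32(7), np.int32(10), np.int32(62)) bottom@50 [ 59.7 -67.8] top@35 [ 59.2 -67.7]
w5 (np.int32(339), np.int32(128), np.int32(7), np.int32(10), np.int32(62)) bottom@50 [ 59.8 -49.1] top@35 [ 59.3 -48.4]
w5 (np.int32(318), np.int32(145), np.int32(7), np.int32(10), np.int32(63)) bottom@50 [ 77.9 -67.8] top@35 [ 77.7 -67.7]
w3 (np.int32(328), np.int32(127), np.int32(6), np.int32(8), np.int32(36)) bottom@50 [ 22.5 -48.7] top@35 [ 23.5 -48.3]
w3 (np.int32(289), np.int32(128), np.int32(6), np.int32(7), np.int32(35)) bottom@50 [ 22.3 -85.6] top@35 [ 24.3 -86.7]
w3 (np.int32(309), np.int32(128), np.int32(5), np.int32(7), np.int32(34)) bottom@50 [ 22.4 -67.1] top@35 [ 24.5 -67.5]
w3 (np.int32(291), np.int32(143), np.int32(5), np.int32(8), np.int32(37)) bottom@50 [ 40.5 -85.6] top@35 [ 41.8 -86.6]
w3 (np.int32(309), np.int32(143), np.int32(6), np.int32(8), np.int32(38)) bottom@50 [ 40.6 -67.3] top@35 [ 42.  -67.6]
w3 (np.int32(328), np.int32(143), np.int32(5), np.int32(8), np.int32(35)) bottom@50 [ 40.7 -48.6] top@35 [ 42.1 -48.3]
```

In my frame the rack centre is at about (41.5, -67.5), so the soap is about 5 mm off, inside the 15 mm limit. Next I'll shut the cover.

Emit:
carry_out(commands="120 0 4 0 0; 120 .5 8 0 0; 120 1.2 12 0 0; 120 2.7 13.3 1.5 0; 120 2.7 13.3 4 0; 120 2.7 13.3 5.6 0; 150 2.7 13.3 5.6 0; 255 2.7 13.3 5.6 0; 255 2.7 13.3 5.6 0; 255 2.7 13.3 5.6 0; 255 2.7 13.3 5.6 0; 255 2.7 13.3 5.6 0; 255 2.7 13.3 5.6 0; 255 2.7 13.3 5.6 0; 255 2.7 13.3 5.6 0; 255 2.7 13.3 5.6 0", force=20)

```text
t: 22.45
eef_pos: [623.3, 6.2, 119.6]
ee_rot: [0.178, 0.596, 0.77, -0.139]
contact_force: [-3.4, 2.7, 6.0]
gripper_width: 12.1
gripper_force: 20.0
```

```bash
python3 f.py
```

```text
TCP box [ 45.   66.  119.6] F [-3.43 -2.59  5.97] M [-0.683  0.41  -0.376] 12.110563045497587 22.45
```

Emit:
carry_out(commands="255 0 -2 0 0; 255 0 -5 0 0; 255 0 -8 0 0; 255 0 -11 0 0; 255 0 -12.6 0 0; 255 0 -13.2 0 0; 255 0 -13.6 0 0; 255 0 -13.9 0 0; 255 0 -13.9 0 0")

```text
t: 23.2
eef_pos: [492.5, -27.7, 119.7]
ee_rot: [0.181, 0.595, 0.771, -0.136]
contact_force: [11.7, -2.8, -14.9]
gripper_width: 11.7
gripper_force: 20.0
```

```bash
python3 f.py
```

```text
TCP box [ 44.7 -69.1 119.7] F [  5.67  10.57 -14.86] M [1.931 0.647 0.894] 11.705337175677286 23.2
```

Shut, with 135 mm of travel and 10.6 N against the stop. Releasing and going to the low key.

```bash
python3 -c "
from h import *
s=get_state();z=rot(s['ee_rot'])[:,2];k=w([-79.5,18,67.2])
print(go(s['eef_pos']+[0,0,90]))
for d in (130,60,15): print(d,(k-(d+8)*z)[2],go(k-(d+8)*z))"
```

```text
[-3.97  0.04 -8.08]
130 191.0638020350296 [ 13.47   8.7  -14.52]
60 128.23433723465226 [13.47  8.7  -7.52]
15 87.84396700583827 [13.47  8.7  -3.02]
```

Emit:
carry_out(commands="150 0 .4 0 0; 150 0 .4 0 0; 150 0 .4 0 0; 150 -1.5 .4 -3 0; 150 -3 .4 -6 0; 255 -4 .4 -8.5 0; 255 -1 2 -10 0; 255 2.5 4 -11.5 0; 255 6 6 -13 0; 255 9.5 8 -14 0; 255 13.4 8.9 -14.8 0; 255 13.4 8.9 -12 0; 255 13.4 8.9 -8 0; 255 13.4 8.9 -5 0; 255 13.4 8.9 -3.2 0; 255 13.4 8.9 -3.2 0; 255 13.4 8.9 -3.2 0")

```text
t: 24.62
eef_pos: [540.8, 122.3, 88.6]
ee_rot: [0.178, 0.596, 0.77, -0.141]
contact_force: [0.5, 0.1, 0.1]
gripper_width: 0.4
gripper_force: 0.0
```

```bash
python3 st.py; python3 f.py
python3 - <<'E'
from h import *
s=get_state();z=rot(s['ee_rot'])[:,2];k=w([-79.5,18,67.2])
for d in (2,-8): print(d,go(k-(d+8)*z))
p=camera_params('wrist');im=capture('wrist');cv2.imwrite('pics/w8.png',im)
g=im.astype(int).sum(2)
# cap vs dark recess along rows in front of the tips
tip=proj(s['eef_pos']+8*z,p)[0];kp=proj(k,p)[0];print("tip px",tip,"key px",kp)
for r in (205,215,225,235):print(r,(g[r,240:400:4]).tolist())
E
```

```text
24.6167 [-1.2   0.72  0.86  1.98 -0.11  0.75 -0.13] [540.8 122.3  88.6] z in box [ 0.442 -0.005 -0.897] y in box [ 0.003  1.    -0.004] tilt 26.2
TCP box [-88.2  15.7  88.6] F [0.   0.51 0.06] M [-0.011  0.379  0.02 ] 0.3898132277019136 24.6167
2 [0.16 0.24 1.3 ]
-8 [0.16 0.24 2.3 ]
tip px [317.33386084 254.9123093 ] key px [321.41698378 241.56497598]
205 [299, 121, 114, 115, 117, 117, 116, 114, 115, 116, 113, 109, 291, 322, 322, 199, 99, 98, 95, 96, 92, 96, 95, 94, 93, 94, 90, 320, 320, 325, 104, 89, 89, 90, 91, 87, 85, 88, 84, 84]
215 [286, 324, 322, 325, 322, 322, 325, 325, 325, 325, 242, 109, 287, 318, 325, 209, 99, 101, 99, 99, 97, 99, 98, 95, 94, 93, 94, 317, 331, 320, 91, 91, 90, 90, 89, 102, 105, 87, 85, 83]
225 [266, 331, 331, 331, 331, 331, 331, 332, 331, 332, 248, 112, 256, 319, 321, 223, 107, 115, 114, 114, 112, 114, 111, 116, 115, 114, 94, 328, 311, 317, 95, 114, 291, 311, 310, 309, 306, 304, 304, 301]
235 [286, 340, 340, 340, 340, 340, 341, 340, 340, 340, 257, 114, 258, 329, 317, 227, 304, 325, 322, 322, 322, 321, 319, 317, 316, 317, 173, 324, 332, 317, 171, 321, 319, 318, 313, 313, 311, 310, 307, 304]
```

The low cap is at columns about 303–343, as predicted. Pressing it.

Emit:
carry_out(commands="255 .15 .25 .8 0; 255 .15 .25 1.5 0; 255 .15 .25 1.9 0; 255 .15 .25 2.25 0; 255 .15 .25 2.45 0; 255 .15 .25 2.45 0; 255 .15 .25 2.45 0")

```text
t: 25.25
eef_pos: [546.6, 116.3, 68.4]
ee_rot: [0.178, 0.596, 0.771, -0.139]
contact_force: [-11.2, 9.9, 31.6]
gripper_width: 0.3
gripper_force: 16.4
```

```bash
python3 f.py
```

```text
TCP box [-81.   19.8  68.4] F [-12.39  -8.35  31.63] M [-1.793 -0.502 -0.937] 0.28709645473781137 25.25
```

Emit:
carry_out(commands="255 0 0 -3 0; 255 0 0 -7 0; 255 0 0 -11 0; 255 0 0 -14 0; 255 0 0 -14 0; 255 0 0 -14 0")

```text
t: 25.75
eef_pos: [531.2, 175.8, 192.5]
ee_rot: [0.178, 0.596, 0.771, -0.138]
contact_force: [-0.7, 0.4, -0.4]
gripper_width: 0.6
gripper_force: 0.0
```

```bash
python3 f.py
python3 - <<'E'
from h import *
p=camera_params('wrist');im=capture('wrist');cv2.imwrite('pics/w9.png',im);g=im.astype(int).sum(2)
for nm,y in (("med",-58),("high",-20),("low",17.5),("stop",55.5)):
    for st,b in (("up",(-78.3,y,68)),("dn",(-73.7,y,61.5))):print(nm,st,proj(w(b),p)[0].round(1))
m=((g>215)).astype('uint8')
c0=proj(w([-78,0,62]),p)[0]
m=((g<150)).astype('uint8');n,l,st,ce=cv2.connectedComponentsWithStats(m)
print([(s.tolist()) for s in st[1:] if s[4]>120 and s[1]<300 and s[1]+s[3]<300])
for nm,y in (("med",-58),("high",-20),("low",17.5),("stop",55.5)):
    u,v=proj(w([-76,y,65]),p)[0].astype(int);print(nm,u,v,"col profile",g[v-45:v+46:3,u].tolist())
E
```

```text
TCP box [-142.4   19.9  192.5] F [-0.54 -0.54 -0.44] M [-0.047  0.34   0.023] 0.6286892690152012 25.75
med up [238.2 196.6]
med dn [240.3 195.7]
high up [277.1 196.6]
high dn [278.2 195.7]
low up [315.6 196.6]
low dn [315.7 195.7]
stop up [354.7 196.6]
stop dn [353.8 195.7]
[[88, 0, 13, 43, 194], [227, 170, 30, 50, 628], [265, 170, 29, 50, 207], [303, 170, 29, 50, 934], [341, 170, 28, 22, 386], [340, 200, 28, 20, 309]]
med 239 196 col profile [558, 558, 558, 558, 505, 320, 194, 91, 90, 100, 294, 315, 316, 318, 319, 322, 325, 327, 331, 334, 330, 102, 100, 302, 320, 562, 563, 562, 563, 562, 562]
high 277 196 col profile [560, 560, 560, 563, 509, 323, 187, 124, 319, 319, 319, 322, 322, 322, 323, 325, 328, 327, 328, 330, 333, 335, 335, 299, 327, 563, 563, 562, 562, 564, 562]
low 315 196 col profile [561, 561, 562, 561, 517, 326, 194, 94, 93, 87, 93, 96, 244, 316, 322, 325, 329, 331, 96, 94, 96, 98, 100, 294, 317, 562, 564, 563, 565, 514, 150]
stop 354 196 col profile [559, 560, 559, 561, 527, 312, 191, 87, 93, 92, 170, 313, 314, 313, 315, 317, 319, 322, 325, 328, 164, 93, 94, 246, 328, 563, 562, 563, 564, 563, 563]
```

The press bottomed out at 32 N. I'll move the arm clear and compare the keys in the scene camera with the first picture.

Emit:
carry_out(commands="255 0 0 -4 0; 255 0 0 -8 0; 255 -4 0 -11 0; 255 -8 0 -14 0; 255 -12 0 -17 0; 255 -16 0 -20 0; 255 -20 0 -21 0; 255 -24 0 -21 0; 255 -28 0 -21 0; 255 -32 0 -21 0; 255 -35 0 -21 0; 255 -35 0 -21 0; 255 -35 0 -21 0")

```text
t: 26.88
eef_pos: [586.6, -46.0, 535.1]
ee_rot: [0.178, 0.6, 0.768, -0.14]
contact_force: [0.6, 0.6, -0.7]
gripper_width: 0.3
gripper_force: 0.0
```

Run:
```python
from h import *
p=camera_params('scene');im=capture('scene');cv2.imwrite('pics/s9.png',im)
a=cv2.cvtColor(cv2.imread('pics/scene0.png'),6).astype(int);b=cv2.cvtColor(im,6).astype(int)
for nm,y in (("med",-57),("high",-19),("low",19),("stop",57)):
    u,v=proj(w([-76,y,63]),p)[0].round().astype(int);up=proj(w([-78.3,y,68]),p)[0];dn=proj(w([-73.7,y,61.5]),p)[0]
    A=a[v-12:v+13,u-9:u+10];Bm=b[v-12:v+13,u-9:u+10]
    print(nm,(u,v),"up",up.round(1),"dn",dn.round(1),"mean abs diff",np.abs(A-Bm).mean().round(1),"dark px before/after",(A<60).sum(),(Bm<60).sum())
u,v=proj(w([-76,0,63]),p)[0].round().astype(int)
for t in(a,b):
    print("\n".join("".join(" .:-=+*#%@"[min(9,x//26)] for x in r) for r in t[v-22:v+22,u-34:u+34]));print("=====")
```

```text
med (np.int64(347), np.int64(230)) up [347.4 229.4] dn [346.1 230.4] mean abs diff 2.6 dark px before/after 80 79
high (np.int64(337), np.int64(237)) up [337.9 235.7] dn [336.7 236.7] mean abs diff 3.0 dark px before/after 123 125
low (np.int64(327), np.int64(243)) up [328.1 242.2] dn [326.9 243.3] mean abs diff 3.1 dark px before/after 153 156
stop (np.int64(317), np.int64(250)) up [318. 249.] dn [316.8 250. ] mean abs diff 3.1 dark px before/after 151 151
%%%%%%*+*#%%%%%%###%****+=--=##%%%%%%%%%%%%%%%%%%%%%%%%%%%%%*-::+%##
%%%%%%%#**#%%%%%%******+=:-=#%%%%%%%%%%%%%%%%%#*#%%%%%%%%%%%%+-:*%%#
%%%%%%%%%#**%%%%*****+=--=##%%%%%%%%%%%%%%%%%#*=+#%%%%%%%%%%%#*+#%%#
%%%%%%%%%%%***##***++--=*#%%%%%%%%%%%%%%%%%##++==+#%%%%%%%%%%%%#%%%%
%%%%%%%%%%%%*+****+=--=#%%%%%%%%%%%%%%%%%%#*+--===+%%%%%%%%%%%%%%%%%
%%%%%%%%%%%#****+=--=##%%%%%%%%%%%%%%%%%#**=-:.=+==#%%%%%%%%%%%%%%%%
%%%%%%%%%%#***+=---=#%%%%%%%%%%%%%%%%%%#*+=:.  :===+#%%%%%%%%%%%%%%%
%%%%%%%%#****+=-:+##%%%%%%%%%%%%%%%%%#*+=-:   .=====+#%%%%%%%%%%%%%%
%%%%%%#****+=--=*#%%%%%%%%%%%%%%%%%%#+=-:.  .:-+=====*%%%%%%%%%%%%%%
%%%%%#****+=--=#%
[... 4745 characters left out ...]
####
%%%%%%%+==++=::.:=========+=-.   .:==*#%%%%%%%%%%%%%%%%%%%##########
%%%%%%%#*+=++=:..-======-:=+=:  :==+*#%%%%%%%%%%%%%%%%%%############
%%%%%%%%%+==+=-..::-==--..-++-.:==*#%%%%%%%%%%%%%%%%%%%#############
%%%%%%%%%#+====-...::::.  .-==-==*%%%%%%%%%%%%%%%%%%################
%%%%%%%%%%*+=+==:.....     .===+*%%%%%%%%%%%%%%%%%%%################
%%%%%%%%%%%*+==+-.        :-=+*#%%%%%%%%%%%%%%%%%%##################
%%%%%%%%%%%%+=++=-.      :===*#%%%%%%%%%%%%%%%%%%###################
%%%%%%%%%%%%*+==+=:    .:==*##%%%%%%%%%%%%%%%%%%####################
%%%%%%%%%%%%%*==++-. .:===*#%%%%%%%%%%%%%%%%%%######################
%%%%%%%%%%%%%%+==+=:.:=+*#%%%%%%%%%%%%%%%%%%%#######################
=====
```

Before and after are identical. That fits if low was the key that was down at the start, but it would also fit if neither press had worked. I'll settle it by parallax of the caps in w2 (before the stop press) and w3 (after it).

Run:
```python
from h import *
import pickle
L={"med":(-57,13),"high":(-19,13),"low":(19,13),"stop":(57,15)}
for nm in("w2","w3"):
    p=pickle.load(open(nm+'.pkl','rb'));g=cv2.GaussianBlur(cv2.imread(f'pics/{nm}.png'),(3,3),0).astype(int).sum(2)
    for k,(y,h) in L.items():
        y-=1.5
        P=lambda b:proj(w(b),p)[0]
        up=[P((-78.3,y+s*h,68))[0].round(1) for s in(-1,1)];dn=[P((-73.7,y+s*h,61.5))[0].round(1) for s in(-1,1)];v=int(P((-76,y,65))[1])
        u0,u1=int(min(up[0],dn[0])-14),int(max(up[1],dn[1])+15)
        print(nm,k,"row",v,"up",up,"dn",dn,"| from",u0,g[v,max(u0,0):u1].tolist()[:24],"...",u1-24,g[v,u1-24:u1].tolist())
```

```text
w2 med row 243 up [np.float64(117.6), np.float64(158.5)] dn [np.float64(125.4), np.float64(164.8)] | from 103 [553, 554, 555, 555, 555, 555, 521, 434, 357, 329, 327, 329, 330, 329, 323, 310, 301, 305, 310, 310, 310, 310, 310, 311] ... 155 [313, 279, 240, 199, 158, 128, 117, 117, 116, 115, 116, 117, 117, 117, 113, 109, 103, 115, 181, 276, 329, 340, 341, 331]
w2 high row 244 up [np.float64(177.6), np.float64(219.5)] dn [np.float64(183.2), np.float64(223.5)] | from 163 [117, 115, 115, 117, 117, 117, 114, 109, 104, 113, 173, 264, 321, 336, 338, 331, 315, 312, 324, 334, 335, 337, 337, 337] ... 214 [352, 354, 353, 332, 286, 237, 187, 141, 120, 117, 117, 117, 117, 117, 118, 122, 156, 235, 311, 337, 337, 336, 335, 334]
w2 low row 244 up [np.float64(239.0), np.float64(281.6)] dn [np.float64(242.3), np.float64(283.2)] | from 225 [117, 117, 117, 118, 122, 156, 235, 311, 337, 337, 336, 335, 334, 331, 326, 322, 317, 293, 241, 227, 282, 334, 351, 354] ... 274 [358, 358, 358, 358, 358, 359, 360, 355, 328, 278, 217, 161, 126, 116, 135, 197, 271, 311, 320, 326, 331, 334, 337, 338]
w2 stop row 244 up 
[... 1075 characters left out ...]
np.float64(408.3), np.float64(444.9)] dn [np.float64(405.4), np.float64(440.7)] | from 391 [286, 269, 254, 266, 294, 311, 314, 314, 311, 310, 308, 291, 234, 153, 106, 108, 129, 140, 143, 152, 184, 229, 266, 285] ... 435 [292, 292, 292, 291, 291, 291, 291, 291, 291, 290, 286, 276, 276, 290, 305, 311, 308, 300, 270, 203, 144, 130, 147, 186]
w3 stop row 25 up [np.float64(458.8), np.float64(500.4)] dn [np.float64(454.2), np.float64(494.4)] | from 440 [292, 292, 292, 292, 291, 286, 279, 280, 293, 308, 311, 308, 299, 270, 206, 147, 134, 152, 190, 243, 279, 289, 289, 289] ... 491 [280, 280, 280, 280, 278, 278, 283, 290, 296, 299, 302, 303, 305, 305, 305, 305, 308, 311, 334, 393, 461, 500, 510, 510]
```

The parallax says low was down in w2 and up in w3, while stop went from up to down. So both presses worked, and the keys now match the start state: low down, the rest up. Last check is the cover, by matching the rib against the first picture, where it was 13.4 mm ajar.

```bash
python3 f.py
python3 - <<'E'
from h import *
p=camera_params('scene');a=cv2.imread('pics/scene0.png',0);b=cv2.imread('pics/s9.png',0)
P=lambda y:proj([w([45,y,115])],p)[0]
u,v=P(-56).round().astype(int);t=a[v-7:v+8,u-9:u+10]
U=lambda m:cv2.resize(m,None,fx=5,fy=5,interpolation=2)
r=cv2.matchTemplate(U(b[v-22:v+23,u-28:u+29]),U(t),5);_,s,_,l=cv2.minMaxLoc(r)
print("score",s,"shift px",l[0]/5-19,l[1]/5-15,"expected for shut",P(-69.2)-P(-55.8),"per mm",P(1)-P(0))
E
```

```text
TCP box [ 82.7  18.3 533.7] F [-0.96 -0.04 -0.44] M [ 0.012  0.403 -0.04 ] 0.9448912867587501 26.9333
score 0.9743290543556213 shift px 2.3999999999999986 -1.5999999999999996 expected for shut [ 3.34022594 -1.92738343] per mm [-0.26328182  0.15194905]
```

The match suggests shut to within about 2–4 mm. That's too close to the 6 mm limit, so I'll nudge the rib home with closed fingers.

```bash
python3 -c "
from h import *
for b in ([45,-38,260],[45,-38,119],[45,-49.5,119],[45,-53,119]): print(b,go(w(b)))"
```

```text
[45, -38, 260] [15.42 -5.56 22.94]
[45, -38, 119] [21.63 -5.51 35.6 ]
[45, -49.5, 119] [21.63 -6.66 35.61]
[45, -53, 119] [21.62 -7.01 35.61]
```

Emit:
carry_out(commands="255 2.3 -1 3.4 0; 255 4.6 -2 6.8 0; 255 7 -3 10.4 0; 255 9.3 -4 13.8 0; 255 11.6 -5 17.2 0; 255 14 -5.5 20.8 0; 255 15.4 -5.5 22.9 0; 255 17 -5.5 26.2 0; 255 18.6 -5.5 29.5 0; 255 20.2 -5.5 32.8 0; 255 21.6 -5.5 35.6 0; 255 21.6 -5.5 35.6 0; 255 21.6 -6 35.6 0; 255 21.6 -6.4 35.6 0; 255 21.6 -6.6 35.6 0; 255 21.6 -6.6 35.6 0")

```text
t: 28.27
eef_pos: [513.1, -20.5, 121.2]
ee_rot: [0.178, 0.596, 0.77, -0.138]
contact_force: [-0.6, 0.2, 0.3]
gripper_width: 0.7
gripper_force: 0.0
```

```bash
python3 f.py
```

```text
TCP box [ 42.9 -47.3 121.2] F [-0.3  -0.5   0.28] M [-0.059  0.381 -0.049] 0.7281574390032358 28.2667
```

Emit:
carry_out(commands="255 0 -.2 0 0; 255 0 -.4 0 0; 255 0 -.6 0 0; 255 0 -.6 0 0")

```text
t: 28.6
eef_pos: [507.0, -22.3, 120.2]
ee_rot: [0.178, 0.596, 0.77, -0.139]
contact_force: [-0.1, -0.4, -0.7]
gripper_width: 0.4
gripper_force: 0.0
```

```bash
python3 f.py
```

```text
TCP box [ 43.1 -53.6 120.2] F [ 0.36 -0.21 -0.7 ] M [-0.038  0.377 -0.009] 0.3944810460570424 28.6
```

Emit:
carry_out(commands="255 0 -.2 0 0; 255 0 -.4 0 0; 255 0 -.4 0 0")

```text
t: 28.85
eef_pos: [506.7, -22.0, 120.7]
ee_rot: [0.181, 0.595, 0.771, -0.137]
contact_force: [8.9, -0.7, -5.2]
gripper_width: 0.4
gripper_force: 4.1
```

```bash
python3 f.py
```

```text
TCP box [ 42.8 -53.9 120.7] F [ 2.99  8.46 -5.23] M [1.633 0.362 0.749] 0.44108432415574383 28.85
```

Emit:
carry_out(commands="255 0 -.2 0 0; 255 0 -.2 0 0; 255 0 -.2 0 0")

```text
t: 29.1
eef_pos: [506.6, -21.8, 121.1]
ee_rot: [0.182, 0.595, 0.771, -0.135]
contact_force: [12.0, -1.1, -7.7]
gripper_width: 0.2
gripper_force: 6.0
```

```bash
python3 f.py
```

```text
TCP box [ 42.6 -53.9 121.1] F [ 4.13 11.36 -7.71] M [2.451 0.357 1.193] 0.21998087050643828 29.1
```

The tool stops dead at -53.9 and the force climbs to 11 N, so the cover is fully shut. Backing off and lifting clear.

Emit:
carry_out(commands="255 0 1 0 0; 255 0 1.5 0 0; 255 -1.5 1.5 -3 0; 255 -3.3 1.5 -6.7 0; 255 -5 1.5 -10.3 0; 255 -6 1.5 -12.5 0; 255 -6 1.5 -12.5 0; 255 -6 1.5 -12.5 0")

```text
t: 29.77
eef_pos: [516.3, -18.4, 259.0]
ee_rot: [0.178, 0.596, 0.77, -0.139]
contact_force: [0.3, -0.1, -0.0]
gripper_width: 0.6
gripper_force: 0.0
```

```bash
python3 f.py; python3 -c "
from cell import finish_job
print(finish_job())"
```

```text
TCP box [ 41.7 -43.7 259. ] F [ 0.2   0.25 -0.04] M [-0.07   0.388  0.035] 0.5778843801640214 29.7667
the job is handed in; nothing more can be done
None
```

I handed the job in at about 30 s with all five steps done: by my measurements the low key is down and the others up, the cover is fully shut, and the soap lies flat about 5 mm off the rack centre, but no verdict came back.

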